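# Open the enamel canister and hold its cap above the neck

### The job

Lift the small yellow tin off the canister and stand it gently on the round cork trivet. Then grip the canister's blue cap, turn it anticlockwise until its lugs come free (about a sixth of a turn), stop turning there instead of forcing it on to the far stop, and raise it straight up so that it hangs level about 3 cm clear above the neck; the canister stays down in its wooden holder all the while, and the other things on the counter are left alone. Finish still holding the cap there: do not put it down or let go.

Things in the scene. Friction and masses are not known exactly. Their poses are not given: they have to be found in the camera images.
- tin_center (a point): Centre (half-way up) of the small upright mustard-yellow round tin with a steel lid, 58 mm across, 50 mm high, about 140 g (100 to 190 g). Loose; it starts standing on top of the cap. z axis up.
- cap_center (a point): Centre (half-way up) of the blue ribbed twist cap, 64 mm across, 38 mm high, 100 g, z up, x towards its white line. Its yaw beyond the canister's x axis, anticlockwise from above: starts tight at 0.03 to 0.2 rad (stop at 0), inner lugs hold it down to 0.98, free to lift from 0.98 on (aim at 1.2), too far past 1.4, hard stop at 1.47. Grip its upper part across any diameter; turns stiffly, 0.2 to 0.5 N m.
- cap_line (a point): Point on the white line on the rim of the cap, 32 mm from the cap's axis along the cap's x axis, half-way up the cap.
- neck_top (a point): Centre of the top of the canister's steel neck, 44 mm across, 138 mm above the canister's underside. The tight cap's skirt reaches 26 mm below this point, so the cap must rise that much to clear the neck. A soft seal on the neck pushes the tight cap up with about 14 N and lifts it by up to 3 mm when it is free.
- canister: Square cream enamel canister, 96 x 96 mm, loose, 0.65 to 1.05 kg; origin at the centre of its underside, z up. Flat shoulder 108 mm above the origin; tight cap's foot at 112 mm, cap top at 150 mm. On the shoulder a red mark lies along its x axis (cap's white line there: tight), a green mark 1.2 rad anticlockwise of it (white line there: free).
- holder: Fixed square wooden holder in which the canister stands and which keeps it from turning, 116 x 116 mm, inside 100 x 100 mm (2 mm play each side), floor 6 mm, rim 26 mm high. Origin at the centre of its underside, on the counter.
- trivet: Fixed round cork trivet, 120 mm across, 5 mm thick; origin at the centre of its underside, on the counter.
- teapot: White ceramic teapot with blue lid, about 116 mm across, 200 mm over spout (+y) and handle (-y), 110 mm high; origin at the centre of its underside. Leave it alone.
- sandwich_box: Closed pale green plastic sandwich box with white lid and orange clips, 111 x 160 x 55 mm; origin at the centre of its underside. Leave it alone.
- vase: Small green glass vase, 68 mm across, 110 mm high; origin at the centre of its underside. Leave it alone.
- tongs: Steel kitchen tongs lying flat, about 220 mm long along their x axis, 14 mm high; origin near the middle, on the counter. Leave them alone.
Not all that is in view belongs to the job. Of the things like the part that bears tin_center, leave any that is green; of the rest the smaller one is meant.

How it is judged:
By the outcome, as a careful person would: the job done as asked, in the order asked, and still so for the second after the job is handed in, while the arm keeps its last pose, push and grip.
It also fails if it takes over 56 s, if anything falls off the work surface, if the arm or the gripper's body presses on something with over 40 N, if the wrist force passes 120 N, or if a joint passes its speed limit or range.

### The arm

A 6-joint arm with a two-finger parallel gripper is mounted at the origin on the work surface. World frame = base frame: x ahead of the robot, y to its left, z up, the work surface at z = 0. Lengths are in m, angles in degrees, forces in N, time in s.
With the tool pointing down it reaches from about 0.25 to 0.725 m from the base axis. Payload 4 kg.
Tool frame: the origin (TCP) lies at the very end of the fingers, on their centre line; the grasp point (between the pads) lies 19 mm behind it; z points along the fingers, y is the direction in which the jaws open and shut (so a half turn about z gives the same grasp; the last joint's range is limited). The gripper opens to 85 mm and grips with 20 to 120 N. Pads are 22 mm wide; open, the fingers measure 114 mm over their backs; the gripper's body (76 mm by 85 mm) begins 54 mm behind the grasp point. The pads swing forward as they close: fully open they stand 13 mm farther back than shut.
Start: joints at [-68.87, 13.785, 0.286, 76.501, 0, 90], TCP at [0.18, -0.466, 0.192] pointing down, gripper open.
Joint ranges: [-155.79, 155.79], [-60.16, 107.12], [-62.33, 73.08], [-114, 123.19], [-81.49, 82.49], [-180, 180]. Speed limits (degrees/s): [159.86, 159.86, 180, 180, 180, 180].

### API

Orientations are given as [roll, pitch, yaw] about the fixed x, y, z axes, in that order (R = Rz(yaw) Ry(pitch) Rx(roll)).
In Python, from workcell import manip, eyes, job_done gives the robot as it stands.
- The arm moves only by the shell command python3 -m inch 'ROWS' [FORCE]. ROWS is JSON, a list that holds one entry, the list of rows, each a list of 5 numbers: the opening in per cent of the stroke, from 0 (shut) to 100 (fully open), then the shift along the tool's x, y, z scaled (see below), then the turn about the tool's z scaled (see below). In form: [[[claw, tx, ty, tz, roll], ...]]. A call has 1 to 5 rows; each row is the pose to reach, as a shift and turn from the pose commanded when the call began, along the tool's axes at that moment; what a row does not reach only later rows make up. The controller multiplies each number of a shift by 0.2 m and each number of a turn by 0.5 rad. A row lasts 1/8 s, in which the tool goes at most 62.5 mm and 10.7 degrees, less where a joint would pass 70% of its speed; a pose out of reach is approached as far as the arm can. A call with a number of a shift or a turn outside -1 to 1 is refused whole. A call with a gripper value outside its range is refused whole. The fingers move at their own pace and stop on an object; FORCE is the grip in N (left out, the last holds). Time passes only in rows, so rows that repeat a pose let the fingers close. It gives the time, the measured TCP pose, the force and the opening at its end, in the units of the state.
- manip.get_state(): the state, without advancing time (a new reading comes with each control period).
- eyes.get_image(name): name is "scene" or "side" or "wrist"; returns a dict with "img" (400x640x3 uint8, red, green, blue), "depth" (400x640 float32, m along the optical axis (not along the pixel's ray), 0 where there is no reading), "fx", "fy", "cx", "cy" (pixels), "dist_coeffs" ([k1, k2, p1, p2, k3] as OpenCV has them; the pictures are not rectified), "cam_to_world" (4x4, takes a point from camera to world coordinates). Camera axes: x right, y down, z forward; pixel columns grow to the right and rows downward; lengths in m; the calibration is good to about 2 mm. A picture is of the moment at which its call begins.
- job_done(): hands the job in, once; it reports no verdict.
Trained networks look in a picture, given as the dict that the camera call returned (one of the last four; its "shot" number tells which), for a name from the list of things; names that differ only in an ending like _2 or _b are one class to them, and where a whole thing is asked for, a point or a joint stands for the part that bears it (a point fixed in the world has none). Each returns a list of dicts, best first, with "confidence" (0 to 1); they miss things now and then, are a little off and sometimes report something else, mostly with a low value. They report only what shows in the picture. A call takes as long as a camera call. They do not tell look-alikes from the thing itself.
- eyes.find_in(picture, target): "centre" ([column, row] in pixels, amid what is visible of it).
- eyes.tip_of(picture, target): "centre" ([column, row] in pixels: a listed point, or the origin of a listed thing).
The state is a dict: "t": time; "qpos": joint angles; "joint_velocities": joint speeds; "joint_torque": joint torques, N m; "tool_pos": TCP position; "tool_rot": TCP orientation; "ft_force": force on the tool from outside, world axes, zero at the start; "wrist_torque": the same for the moment, N m; "grip_width": finger opening in m.
Only numpy, scipy, OpenCV 4.12 (cv2) and the standard library are available. Lean on these libraries where they do the work, as an engineer would, in place of code of your own. Each camera call takes 0.05 s, during which the arm holds its last target.

## Working session

There is one attempt and no reset: what is moved stays moved. The work goes in short steps, Python scripts to look and compute and a shell command to move; the robot and the scene stay as the last step left them, time stands still between calls to the robot, and variables do not carry over. Pictures are saved under pics/ and viewed, and the job is handed in when it is done.

```bash
ls; mkdir -p pics; python3 - <<'E'
from workcell import manip, eyes
import cv2
s=manip.get_state(); print({k:s[k] for k in('t','tool_pos','tool_rot','grip_width','ft_force')})
for n in("scene","side"):
    p=eyes.get_image(n); cv2.imwrite(f"pics/{n}0.png",p["img"][:,:,::-1])
    for t in("tin_center","cap_center","cap_line","neck_top","canister","holder","trivet"):
        for f in("find_in","tip_of"):
            for d in getattr(eyes,f)(p,t)[:4]: print(n,t,f,[round(x) for x in d["centre"]],round(d["confidence"],2))
E
```

```text
pics
{'t': 0.0, 'tool_pos': array([ 0.18001764, -0.4657038 ,  0.19109489]), 'tool_rot': array([-1.79878030e+02, -1.35493216e-03,  2.11324546e+01]), 'grip_width': 0.08527677175216372, 'ft_force': array([ 0.71612142,  0.92258506, -0.31318166])}
scene tin_center find_in [292, 157] 0.66
scene tin_center find_in [256, 190] 0.65
scene tin_center tip_of [259, 193] 0.82
scene tin_center tip_of [292, 162] 0.71
scene tin_center tip_of [323, 236] 0.66
scene cap_center find_in [294, 173] 0.49
scene cap_center tip_of [295, 170] 0.74
scene cap_line tip_of [290, 181] 0.69
scene cap_line tip_of [296, 169] 0.25
scene neck_top find_in [295, 196] 0.58
scene neck_top tip_of [295, 169] 0.71
scene canister find_in [298, 194] 0.71
scene canister tip_of [298, 211] 0.88
scene holder tip_of [296, 214] 0.67
scene trivet find_in [389, 227] 0.56
scene trivet find_in [498, 259] 0.25
scene trivet tip_of [390, 227] 0.67
side tin_center find_in [358, 152] 0.91
side tin_center find_in [353, 202] 0.69
side tin_center find_in [370, 164] 0.58
side tin_center find_in [311, 208] 0.56
side tin_center tip_of [307, 213] 0.76
side tin_center tip_of [363, 171] 0.61
side tin_center tip_of [356, 154] 0.57
side cap_center find_in [354, 165] 0.69
side cap_center tip_of [352, 163] 0.5
side cap_line find_in [353, 167] 0.67
side cap_line find_in [308, 318] 0.22
side cap_line tip_of [342, 162] 0.51
side cap_line tip_of [340, 159] 0.29
side neck_top find_in [352, 182] 0.84
side neck_top tip_of [353, 158] 0.58
side neck_top tip_of [338, 159] 0.16
side canister tip_of [352, 163] 0.73
side canister tip_of [351, 197] 0.6
side canister tip_of [342, 160] 0.56
side holder find_in [352, 204] 0.8
side holder find_in [292, 177] 0.74
side holder find_in [351, 180] 0.69
side holder tip_of [353, 200] 0.92
side holder tip_of [342, 163] 0.74
side holder tip_of [308, 333] 0.7
side trivet find_in [356, 253] 0.84
side trivet tip_of [355, 252] 0.84
side trivet tip_of [357, 163] 0.29
```

View pics/scene0.png

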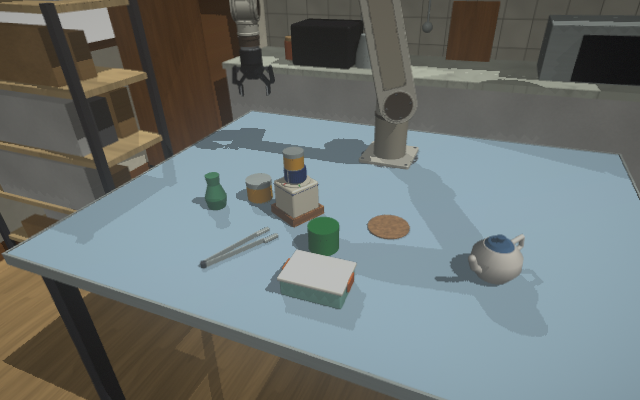

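View pics/side0.png

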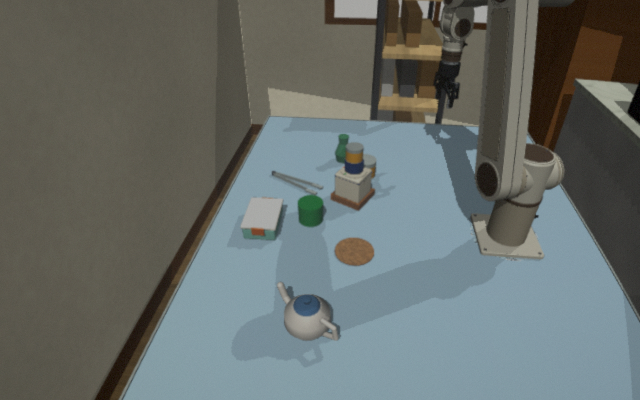

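The scene picture shows the mustard tin on the blue cap at (292,157), a larger look-alike on the counter at (259,190), and a green one at (323,236). The trivet is at (389,227). Next I turn the depth into world points.

```bash
cat > h.py <<'E'
import numpy as np, cv2
from workcell import manip, eyes
def cloud(p):
    K=np.array([[p["fx"],0,p["cx"]],[0,p["fy"],p["cy"]],[0,0,1.]])
    h,w=p["depth"].shape
    u,v=np.meshgrid(np.arange(w),np.arange(h))
    n=cv2.undistortPoints(np.stack([u,v],-1).reshape(-1,1,2).astype(np.float64),K,np.array(p["dist_coeffs"],float)).reshape(h,w,2)
    d=p["depth"].astype(float)
    c=np.dstack([n*d[...,None],d]); T=np.array(p["cam_to_world"])
    W=c@T[:3,:3].T+T[:3,3]; W[d==0]=np.nan
    return W
def ray(p,uv):
    K=np.array([[p["fx"],0,p["cx"]],[0,p["fy"],p["cy"]],[0,0,1.]])
    n=cv2.undistortPoints(np.array([[uv]],float),K,np.array(p["dist_coeffs"],float))[0,0]
    T=np.array(p["cam_to_world"]); return T[:3,3],T[:3,:3]@np.array([n[0],n[1],1])
def atz(p,uv,z):
    o,d=ray(p,uv); return o+d*(z-o[2])/d[2]
def circ(P,r=None):
    from scipy.optimize import least_squares
    P=P[:,:2]; m=P.mean(0)
    if r: f=lambda q:np.hypot(*(P-q[:2]).T)-r; x0=m
    else: f=lambda q:np.hypot(*(P-q[:2]).T)-q[2]; x0=[*m,.03]
    return least_squares(f,x0,loss='soft_l1',f_scale=.002).x
E
python3 - <<'E'
from h import *
for n,px in(("scene",dict(tin=(292,162),tin2=(259,193),green=(323,236),triv=(389,227),cani=(298,211),teapot=(497,258),vase=(215,192))),("side",dict(tin=(356,154),tin2=(370,164),green=(311,213),triv=(355,252),vase=(343,150)))):
    p=eyes.get_image(n); W=cloud(p)
    np.save(f"{n}.npy",W); np.save(f"{n}_i.npy",p["img"])
    print(n,"cam",np.round(np.array(p["cam_to_world"])[:3,3],3))
    for k,(u,v) in px.items(): print(k,np.round(np.nanmedian(W[v-1:v+2,u-1:u+2].reshape(-1,3),0),3))
    print("triv ray",np.round(atz(p,px["triv"],.005),3),"tin ray",np.round(atz(p,px["tin"],.181),3))
    im=cv2.resize(p["img"][110:270,180:420] if n=="scene" else p["img"][120:280,230:470],None,fx=3.3,fy=3.3,interpolation=cv2.INTER_CUBIC)
    cv2.imwrite(f"pics/{n}_z.png",im[:,:,::-1])
E
```

```text
scene cam [1.437 0.338 0.672]
tin [ 0.526 -0.147  0.182]
tin2 [ 0.496 -0.288  0.038]
green [0.669 0.004 0.064]
triv [0.481 0.129 0.003]
cani [ 0.549 -0.125  0.04 ]
teapot [0.62  0.409 0.075]
vase [ 0.571 -0.395  0.061]
triv ray [0.486 0.13  0.005] tin ray [ 0.524 -0.148  0.181]
side cam [0.469 1.001 0.844]
tin [ 0.496 -0.131  0.193]
tin2 [ 0.445 -0.278  0.069]
green [0.623 0.025 0.058]
triv [0.476 0.131 0.006]
vase [ 0.554 -0.389  0.059]
triv ray [0.476 0.129 0.005] tin ray [ 0.496 -0.151  0.181]
```

```bash
python3 - <<'E'
from h import *
for n in("scene","side"):
    W=np.load(f"{n}.npy"); I=np.load(f"{n}_i.npy")
    h=W[...,2]
    near=np.isfinite(h)
    for z0,z1,nm in((.17,.2,"tin side z"),(.2,.215,"tin top"),(.118,.155,"cap side"),(.108,.118,"shoulder"),(.018,.03,"rim")):
        m=near&(h>z0)&(h<z1)&(W[...,0]>.2)&(W[...,0]<.7)&(abs(W[...,1])<.4)
        P=W[m]
        print(n,nm,len(P),np.round(np.median(P,0),3) if len(P) else '',np.round(P.min(0),3) if len(P) else '',np.round(P.max(0),3) if len(P) else '')
E
```

```text
scene tin side z 203 [ 0.524 -0.143  0.185] [ 0.488 -0.181  0.17 ] [ 0.534 -0.126  0.2  ]
scene tin top 170 [ 0.506 -0.153  0.205] [ 0.472 -0.184  0.2  ] [ 0.531 -0.127  0.207]
scene cap side 257 [ 0.526 -0.14   0.138] [ 0.476 -0.181  0.118] [ 0.536 -0.121  0.155]
scene shoulder 293 [ 0.525 -0.14   0.112] [ 0.464 -0.4    0.108] [ 0.567 -0.097  0.118]
scene rim 567 [ 0.547 -0.125  0.024] [ 0.453 -0.399  0.018] [0.673 0.4   0.03 ]
side tin side z 132 [ 0.502 -0.134  0.184] [ 0.476 -0.155  0.17 ] [ 0.533 -0.123  0.2  ]
side tin top 153 [ 0.504 -0.153  0.206] [ 0.477 -0.191  0.2  ] [ 0.534 -0.126  0.21 ]
side cap side 175 [ 0.502 -0.13   0.139] [ 0.471 -0.166  0.118] [ 0.532 -0.119  0.155]
side shoulder 215 [ 0.501 -0.134  0.112] [ 0.442 -0.396  0.108] [ 0.567 -0.097  0.118]
side rim 313 [ 0.522 -0.112  0.024] [ 0.425 -0.397  0.018] [0.667 0.028 0.03 ]
```

View pics/scene_z.png

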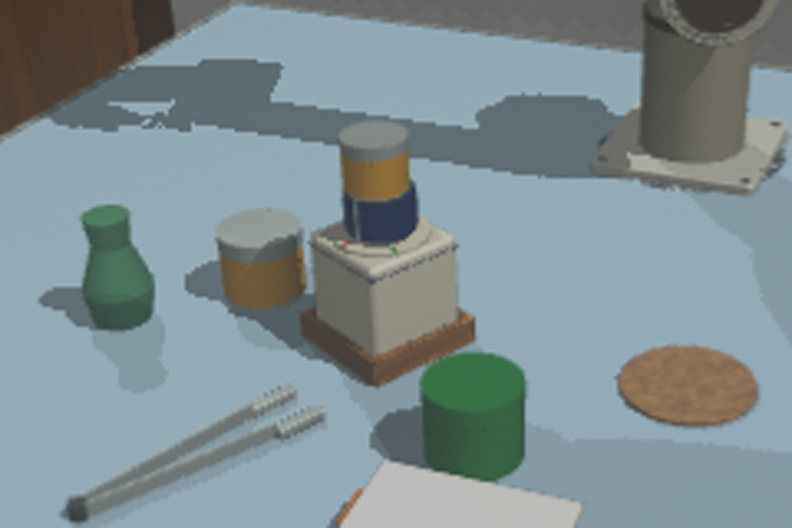

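View pics/side_z.png

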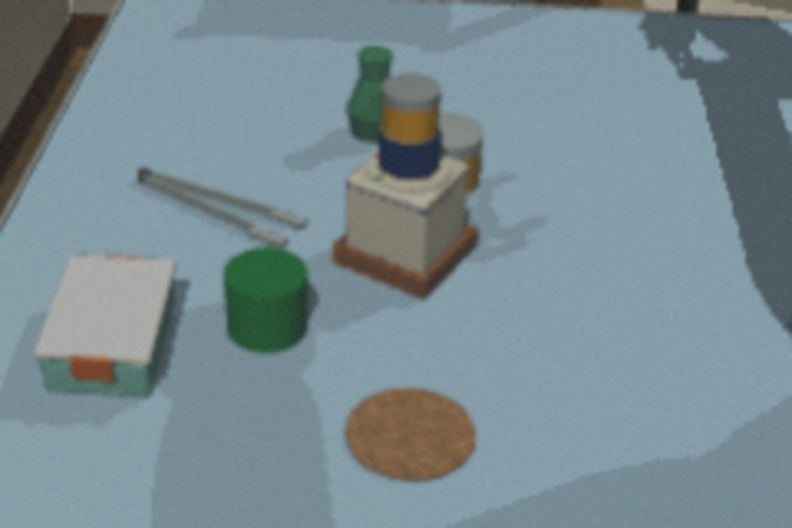

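```bash
python3 - <<'E'
from h import *
W=np.vstack([np.load(f"{n}.npy").reshape(-1,3) for n in("scene","side")]); src=np.r_[np.zeros(256000),np.ones(256000)]
I=np.vstack([np.load(f"{n}_i.npy").reshape(-1,3) for n in("scene","side")]).astype(int)
ok=np.isfinite(W[:,2])&(np.hypot(W[:,0]-.503,W[:,1]+.153)<.12)
W,I,src=W[ok],I[ok],src[ok]
for s in(0,1,None):
    S=(src==s) if s is not None else src>=0
    m=S&(W[:,2]>.163)&(W[:,2]<.198); t=circ(W[m],.029)
    m=S&(W[:,2]>.203); (c,_,_)=cv2.minAreaRect(W[m][:,:2].astype(np.float32)*1000),0,0
    m2=S&(W[:,2]>.122)&(W[:,2]<.15); k=circ(W[m2],.032)
    m3=S&(W[:,2]>.04)&(W[:,2]<.10)&(np.hypot(W[:,0]-.503,W[:,1]+.153)<.08)
    print(s,"tin",t,"top",np.round(W[m].mean(0),4),"cap",k)
# canister square fit: side points
from scipy.optimize import least_squares
P=W[(W[:,2]>.04)&(W[:,2]<.10)&(np.hypot(W[:,0]-.503,W[:,1]+.153)<.075)][:,:2]
def f(q):
    c,s=np.cos(q[2]),np.sin(q[2]); d=P-q[:2]; x=d[:,0]*c+d[:,1]*s;y=-d[:,0]*s+d[:,1]*c
    return np.maximum(abs(x),abs(y))-.048
for a in(.3,.6,.9,1.2):
    r=least_squares(f,[.503,-.153,a],loss='soft_l1',f_scale=.002); print(r.x,r.cost,len(P),np.degrees(r.x[2]))
# marks
sh=(W[:,2]>.11)&(W[:,2]<.119)
r_=sh&(I[:,0]>I[:,1]+45)&(I[:,0]>I[:,2]+45); g_=sh&(I[:,1]>I[:,0]+20)&(I[:,1]>I[:,2]+10)
wl=(W[:,2]>.12)&(W[:,2]<.156)&(I.min(1)>95)
for nm,m in(("red",r_),("green",g_),("white",wl)):
    for a in np.c_[W[m],np.degrees(np.arctan2(W[m,1]+.153,W[m,0]-.503)),src[m],I[m]]: print(nm,np.round(a,3))
E
```

```text
0 tin [ 0.50036307 -0.15613065] top [ 0.5034 -0.1543  0.2052] cap [ 0.49987334 -0.15453645]
1 tin [ 0.50348647 -0.15868255] top [ 0.5046 -0.1557  0.2059] cap [ 0.49732869 -0.10047987]
None tin [ 0.50126713 -0.15743108] top [ 0.504  -0.155   0.2055] cap [ 0.50057929 -0.15560571]
[ 0.50021494 -0.1555452  -0.47460481] 0.0020365226268703883 1259 -27.192852358195783
[ 0.50021494 -0.1555452   1.09619188] 0.002036522626854871 1259 62.80716804341588
[ 0.50021494 -0.1555452   1.0961918 ] 0.0020365226268530883 1259 62.807163496785364
[ 0.50021494 -0.1555452   1.09619164] 0.0020365226268583476 1259 62.80715455873849
red [ 5.330e-01 -1.700e-01  1.140e-01 -3.066e+01  0.000e+00  1.280e+02
  8.200e+01  7.700e+01]
red [ 5.3700e-01 -1.7100e-01  1.1300e-01 -2.8185e+01  0.0000e+00  1.5900e+02
  1.0400e+02  9.6000e+01]
green [ 5.3100e-01 -1.3000e-01  1.1500e-01  3.9797e+01  0.0000e+00  1.1900e+02
  1.4800e+02  1.1500e+02]
green [ 5.2900e-01 -1.2800e-01  1.1400e-01  4.4504e+01  0.0000e+00  7.6000e+01
  1.2600e+02  8.1000e+01]
green [ 5.3200e-01 -1.2600e-01  1.1300e-01  4.2655e+01  0.0000e+00  1.0300e+02
  1.3500e+02  1.0100e+02]
green [ 5.2900e-01 -1.3600e-01  1.1400e-01  3.3584e+01  1.0000e+00  1.1000e+02
  1.3300e+02  1.0400e+02]
white [ 4.7600e-01 -1.3500e-01  1.5500e-01  1.4624e+02  0.0000e+00  1.0300e+02
  1.1600e+02  1.3300e+02]
white [  0.528  -0.16    0.156 -15.925   0.     97.     98.     96.   ]
white [  0.531  -0.163   0.144 -19.188   0.     96.     98.     96.   ]
white [  0.487  -0.124   0.126 119.155   0.     97.    104.    115.   ]
white [  0.531  -0.161   0.122 -15.754   0.    101.    103.    102.   ]
```

The tin axis is near (0.502,-0.156) with its top at 0.206, as expected. The canister is at (0.500,-0.1555) with its x axis at about -27°, and both marks agree. Now I move above the tin.

```bash
cat >> h.py <<'E'
def to(x,y,z,yaw=None):
    s=manip.get_state(); from scipy.spatial.transform import Rotation as R
    Rm=R.from_euler('xyz',s["tool_rot"],degrees=True).as_matrix()
    d=Rm.T@(np.array([x,y,z])-s["tool_pos"])
    r=0 if yaw is None else -((yaw-s["tool_rot"][2]+180)%360-180)
    print("shift",np.round(d/.2,3),"roll",round(np.radians(r)/.5,3),"pos",np.round(s["tool_pos"],4),"rot",np.round(s["tool_rot"],2),"t",round(s["t"],2),"q",np.round(s["qpos"],1),"F",np.round(s["ft_force"],1),"M",np.round(s["wrist_torque"],2),"w",round(s["grip_width"],4))
E
python3 -m inch '[[[100,0.2,-0.1,-0.2,0],[100,0.5,-0.25,-0.4,0],[100,0.8,-0.4,-0.45,0],[100,1,-0.5,-0.45,0],[100,1,-0.5,-0.45,0]]]' 30
python3 -c "from h import *; to(.5015,-.1565,.28)"
```

```text
t: 2.22
tool_pos: [0.3333, -0.2983, 0.2827]
tool_rot: [179.9, -0.1, 21.6]
ft_force: [0.2, -0.3, -0.2]
grip_width: 0.0853
shift [ 1.043 -0.35   0.014] roll 0.0 pos [ 0.3333 -0.2983  0.2827] rot [ 1.7994e+02 -7.0000e-02  2.1560e+01] t 2.23 q [-41.9   6.4   4.7  88.2   0.  116.6] F [ 0.2 -0.3 -0.2] M [-0.02  0.02  0.06] w 0.0853
```

```bash
python3 -m inch '[[[100,0.3,-0.1,0,0],[100,0.6,-0.2,0,0],[100,0.9,-0.3,0,0],[100,1,-0.35,0,0],[100,1,-0.35,0,0]]]'
python3 - <<'E'
from h import *
to(.5015,-.1565,.28)
p=eyes.get_image("wrist"); W=cloud(p); cv2.imwrite("pics/w1.png",p["img"][:,:,::-1])
m=np.isfinite(W[...,2])&(W[...,2]>.199)&(W[...,2]<.212)&(np.hypot(W[...,0]-.5,W[...,1]+.155)<.05)
P=W[m]; print(len(P),P.mean(0),P.min(0),P.max(0), cv2.minEnclosingCircle(P[:,:2].astype(np.float32)))
E
```

```text
t: 2.85
tool_pos: [0.4926, -0.1633, 0.2811]
tool_rot: [-180.0, 0.1, 21.2]
ft_force: [0.7, 0.3, 0.1]
grip_width: 0.0859
shift [ 0.054 -0.016  0.005] roll 0.0 pos [ 0.4926 -0.1633  0.2811] rot [-1.7997e+02  8.0000e-02  2.1240e+01] t 2.85 q [-18.3  15.1  15.1  90.1  -0.  140.4] F [0.7 0.3 0.1] M [-0.05  0.02  0.04] w 0.0859
4640 [ 0.50126063 -0.15848085  0.20575077] [ 0.47084147 -0.188323    0.1990344 ] [ 0.52970033 -0.12960006  0.20825824] ((0.5000543594360352, -0.1589367836713791), 0.029789548367261887)
```

View pics/w1.png

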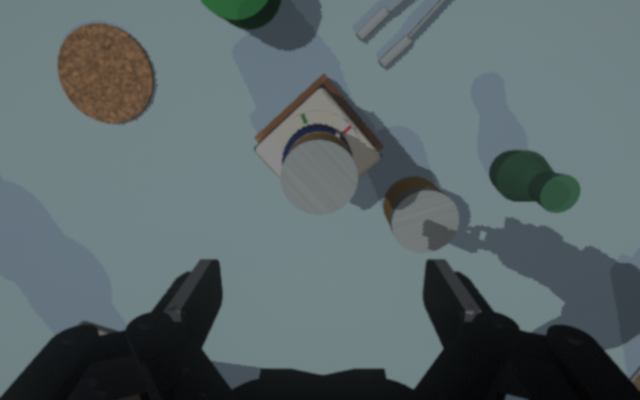

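The wrist view shows the tin lid at (320,176), centred between the jaws. It measures (0.501,-0.158), within 2 mm of the other cameras. I descend and grip.

```bash
python3 -m inch '[[[100,0.05,-0.01,0.1,0],[100,0.05,-0.01,0.3,0],[100,0.05,-0.01,0.48,0],[100,0.05,-0.01,0.56,0],[100,0.05,-0.01,0.56,0]]]'
python3 -c "from h import *; to(.501,-.1575,.168)"
```

```text
t: 3.52
tool_pos: [0.4985, -0.1595, 0.1688]
tool_rot: [-179.9, 0.2, 21.0]
ft_force: [-0.1, 0.6, 0.6]
grip_width: 0.0853
shift [ 0.015 -0.005  0.004] roll 0.0 pos [ 0.4985 -0.1595  0.1688] rot [-1.799e+02  1.700e-01  2.098e+01] t 3.52 q [-17.7  17.2   1.4  74.4  -0.  141.3] F [-0.1  0.6  0.6] M [ 0.05 -0.    0.03] w 0.0853
```

```bash
python3 -m inch '[[[80,0.015,-0.005,0,0],[70,0.015,-0.005,0,0],[60,0.015,-0.005,0,0],[55,0.015,-0.005,0,0],[50,0.015,-0.005,0,0]]]' 30
python3 -m inch '[[[45,0,0,0,0],[45,0,0,0,0],[45,0,0,0,0]]]' 30
python3 -c "from h import *; to(.501,-.1575,.168)"
```

```text
t: 4.15
tool_pos: [0.5031, -0.156, 0.1701]
tool_rot: [180.0, -0.0, 21.1]
ft_force: [0.1, -0.5, 0.0]
grip_width: 0.043
t: 4.53
tool_pos: [0.5031, -0.1561, 0.17]
tool_rot: [-180.0, 0.0, 21.1]
ft_force: [-0.1, 0.6, 0.2]
grip_width: 0.0384
shift [-0.012  0.003  0.01 ] roll 0.0 pos [ 0.5031 -0.1561  0.17  ] rot [-180.      0.     21.13] t 4.53 q [-17.2  17.4   1.9  74.5  -0.  141.6] F [-0.1  0.6  0.2] M [ 0.03 -0.01  0.05] w 0.0384
```

The opening is only 38 mm, which is less than the 58 mm tin, so I look before going on.

```bash
python3 - <<'E'
from h import *
a=eyes.get_image("scene")["img"][100:260,200:440];b=eyes.get_image("side")["img"][80:240,250:490]
w=eyes.get_image("wrist"); cv2.imwrite("pics/w2.png",w["img"][:,:,::-1])
cv2.imwrite("pics/g2.png",cv2.resize(np.vstack([a,b]),None,fx=1.87*1,fy=1.87)[:,:,::-1])
E
```

```text
(no output)
```

View pics/g2.png

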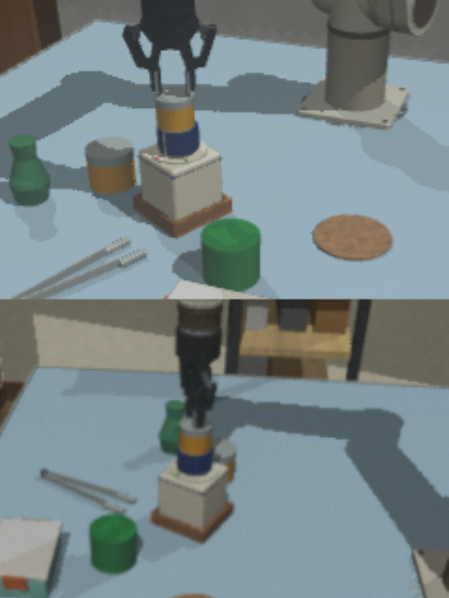

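View pics/w2.png

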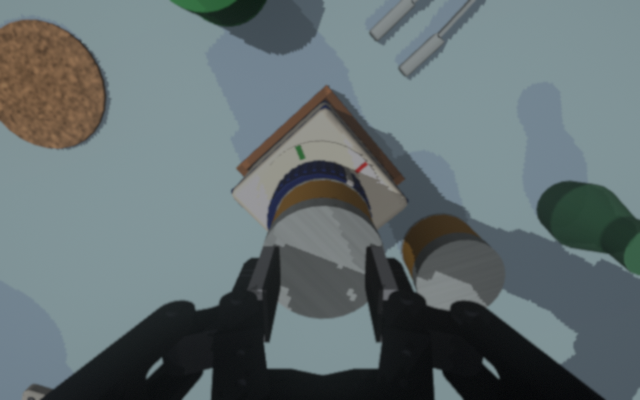

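```bash
python3 - <<'E'
from h import *
for n in("scene","side","wrist"):
    p=eyes.get_image(n); W=cloud(p); I=p["img"].astype(int)
    near=np.isfinite(W[...,2])&(np.hypot(W[...,0]-.5,W[...,1]+.156)<.09)&(W[...,2]>.15)
    dark=near&(I.max(2)<75)&(W[...,2]<.24)
    P=W[dark]; P=P[P[:,2]<np.percentile(P[:,2],40)]
    print(n,len(P),P.min(0),P.max(0), np.median(P,0))
    for z in np.arange(.16,.25,.01):
        q=W[near&(W[...,2]>z)&(W[...,2]<z+.01)]; c=I[near&(W[...,2]>z)&(W[...,2]<z+.01)]
        if len(q): print(round(z,2),len(q),np.round(q.min(0)[:2],3),np.round(q.max(0)[:2],3),np.median(c,0))
E
```

```text
scene 21 [ 0.49802731 -0.18132526  0.15022991] [ 0.53257734 -0.12418087  0.22217798] [ 0.52155646 -0.16920614  0.21209786]
0.16 61 [ 0.492 -0.174] [ 0.532 -0.127] [135. 104.  55.]
0.17 67 [ 0.494 -0.181] [ 0.532 -0.126] [133. 105.  55.]
0.18 67 [ 0.491 -0.179] [ 0.532 -0.127] [133. 104.  54.]
0.19 68 [ 0.488 -0.176] [ 0.532 -0.127] [106.  108.   91.5]
0.2 156 [ 0.473 -0.182] [ 0.532 -0.125] [108.5 115.5 113. ]
0.21 24 [ 0.497 -0.182] [ 0.525 -0.124] [76.5 81.5 85. ]
0.22 41 [ 0.487 -0.184] [ 0.524 -0.123] [76. 80. 81.]
0.23 36 [ 0.495 -0.184] [ 0.524 -0.122] [70.5 75.  77. ]
0.24 36 [ 0.495 -0.182] [ 0.527 -0.123] [65.  69.  72.5]
side 48 [ 0.47390697 -0.1628958   0.15013862] [ 0.53234217 -0.12116775  0.15744843] [ 0.50149784 -0.13175896  0.15377161]
0.16 45 [ 0.476 -0.16 ] [ 0.528 -0.128] [120.  91.  41.]
0.17 42 [ 0.476 -0.153] [ 0.529 -0.127] [123.5  91.   37. ]
0.18 41 [ 0.476 -0.156] [ 0.533 -0.127] [124.  91.  39.]
0.19 48 [ 0.476 -0.155] [ 0.533 -0.125] [104.  93.  68.]
0.2 102 [ 0.477 -0.186] [ 0.534 -0.126] [100.  109.  103.5]
0.21 23 [ 0.487 -0.18 ] [ 0.526 -0.126] [67. 72. 71.]
0.22 34 [ 0.487 -0.181] [ 0.525 -0.122] [44.5 48.5 50. ]
0.23 35 [ 0.488 -0.179] [ 0.526 -0.123] [46. 52. 52.]
0.24 31 [ 0.488 -0.178] [ 0.526 -0.121] [40. 45. 47.]
wrist 1888 [ 0.48542026 -0.1842288   0.15003546] [ 0.53120031 -0.12530585  0.20551875] [ 0.52721917 -0.15455118  0.17176792]
0.16 397 [ 0.5   -0.177] [ 0.529 -0.13 ] [83. 65. 39.]
0.17 451 [ 0.499 -0.178] [ 0.529 -0.13 ] [81. 62. 36.]
0.18 507 [ 0.499 -0.177] [ 0.529 -0.13 ] [80. 62. 36.]
0.19 477 [ 0.503 -0.181] [ 0.53  -0.129] [66. 65. 60.]
0.2 9811 [ 0.47  -0.186] [ 0.53  -0.129] [ 96. 101. 102.]
0.21 541 [ 0.485 -0.186] [ 0.522 -0.125] [42. 44. 45.]
0.22 1048 [ 0.485 -0.186] [ 0.522 -0.125] [30. 34. 35.]
0.23 1320 [ 0.484 -0.186] [ 0.522 -0.125] [28. 32. 33.]
0.24 1701 [ 0.485 -0.186] [ 0.524 -0.125] [27. 30. 31.]
```

```bash
python3 - <<'E'
from h import *
to(0,0,0)
p=eyes.get_image("wrist"); W=cloud(p)
for u in (246,256,264,270,374,380,386):
    print(u,[(v,*np.round(W[v,u],3)) for v in range(235,345,12)])
print(np.round(p["cam_to_world"],3),p["fx"])
W0=np.load("scene.npy"); m=np.isfinite(W0[...,2])&(np.hypot(W0[...,0]-.18,W0[...,1]+.466)<.1)&(W0[...,2]>.05)
P=W0[m]; print(len(P),P.min(0),P.max(0)); print(np.histogram(P[:,2],bins=np.arange(.1,.4,.02)))
im=p["img"][200:400,180:460]; cv2.imwrite("pics/w3.png",cv2.resize(np.clip(im.astype(int)*2,0,255).astype(np.uint8),None,fx=2.8,fy=2.8)[:,:,::-1])
E
```

```text
shift [-2.065 -1.635  0.85 ] roll 0.0 pos [ 0.5031 -0.1562  0.17  ] rot [180.    -0.    21.13] t 4.83 q [-17.2  17.4   1.9  74.5  -0.  141.6] F [-0.  -0.  -0.6] M [ 0.02 -0.    0.02] w 0.0383
246 [(235, np.float64(0.398), np.float64(-0.108), np.float64(-0.001)), (247, np.float64(0.384), np.float64(-0.113), np.float64(-0.001)), (259, np.float64(0.37), np.float64(-0.117), np.float64(-0.001)), (271, np.float64(0.498), np.float64(-0.127), np.float64(0.229)), (283, np.float64(0.499), np.float64(-0.129), np.float64(0.237)), (295, np.float64(0.505), np.float64(-0.13), np.float64(0.252)), (307, np.float64(0.505), np.float64(-0.131), np.float64(0.258)), (319, np.float64(0.506), np.float64(-0.132), np.float64(0.265)), (331, np.float64(0.512), np.float64(-0.133), np.float64(0.276)), (343, np.float64(0.511), np.float64(-0.134), np.float64(0.28))]
256 [(235, np.float64(0.403), np.float64(-0.119), np.float64(0.0)), (247, np.float64(0.388), np.float64(-0.123), np.float64(-0.002)), (259, np.float64(0.499), np.float64(-0.129), np.float64(0.218)), (271, np.float64(0.504), np.float64(-0.131), np.float6
[... 3386 characters left out ...]
oat64(0.248)), (307, np.float64(0.516), np.float64(-0.175), np.float64(0.251)), (319, np.float64(0.52), np.float64(-0.171), np.float64(0.264)), (331, np.float64(0.524), np.float64(-0.167), np.float64(0.276)), (343, np.float64(0.524), np.float64(-0.166), np.float64(0.28))]
[[ 0.359 -0.889 -0.282  0.575]
 [-0.933 -0.343 -0.109 -0.13 ]
 [ 0.     0.303 -0.953  0.351]
 [ 0.     0.     0.     1.   ]] 349.5944446261539
2268 [ 0.13569208 -0.52964862  0.24183106] [ 0.23894238 -0.38894661  0.55435022]
(array([  0,   0,   0,   0,   0,   0,   0,  39,  48, 100, 177, 216, 150,
       130, 136]), array([0.1 , 0.12, 0.14, 0.16, 0.18, 0.2 , 0.22, 0.24, 0.26, 0.28, 0.3 ,
       0.32, 0.34, 0.36, 0.38, 0.4 ]))
```

View pics/w3.png

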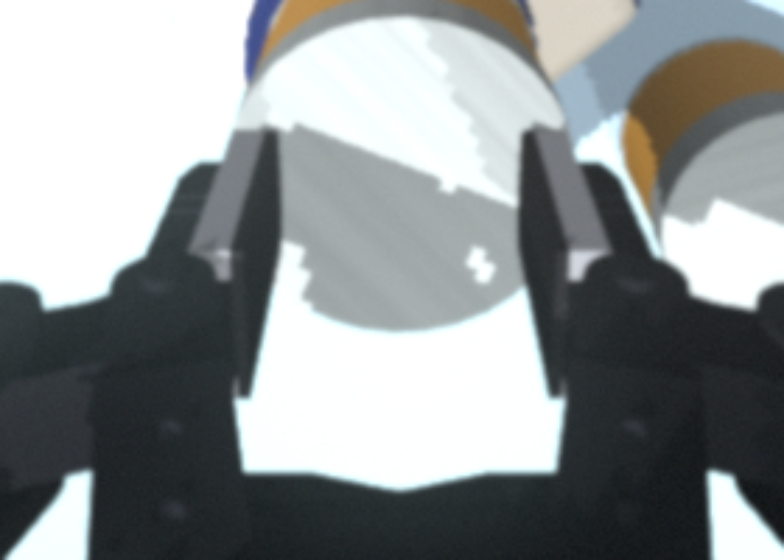

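The depth shows the real fingertips at z≈0.207 while the state reports 0.170. The start picture shows the same offset (0.242 against 0.191). So the fingers end about 37 mm short of the reported TCP, plus the swing. They closed above the lid without touching anything. I open again, descend 40 mm, and allow for this offset from here on.

```bash
python3 -m inch '[[[100,-0.01,0,-0.1,0],[100,-0.01,0,-0.1,0],[100,-0.01,0,-0.1,0],[100,-0.01,0,-0.1,0],[100,-0.01,0,-0.1,0]]]' 30
python3 -m inch '[[[100,0,0,0.1,0],[100,0,0,0.2,0],[100,0,0,0.3,0],[100,0,0,0.3,0]]]' 30
python3 - <<'E'
from h import *
to(.501,-.158,.130)
p=eyes.get_image("wrist"); cv2.imwrite("pics/w4.png",np.clip(p["img"][:,:,::-1].astype(int)*1.6,0,255).astype(np.uint8))
W=cloud(p)
for sx in (range(180,260,8),range(400,470,8)):
  for u in sx:
    c=W[150:400,u]; z=c[:,2]; m=np.isfinite(z)&(np.hypot(c[:,0]-.5,c[:,1]+.157)<.07)&(p["img"][150:400,u].max(1)<70)
    if m.any(): print(u,np.round(c[m][np.argmin(z[m])],3))
E
```

```text
t: 5.5
tool_pos: [0.5009, -0.1567, 0.1894]
tool_rot: [-180.0, 0.0, 21.1]
ft_force: [0.3, 1.2, -0.0]
grip_width: 0.0853
t: 6.0
tool_pos: [0.4997, -0.1564, 0.1282]
tool_rot: [-179.8, 0.2, 21.1]
ft_force: [0.9, -0.1, -0.1]
grip_width: 0.0851
shift [ 0.003  0.01  -0.009] roll 0.0 pos [ 0.4997 -0.1564  0.1282] rot [-179.85    0.2    21.13] t 6.0 q [-17.4  18.7  -2.7  68.8  -0.  141.5] F [ 0.9 -0.1 -0.1] M [-0.01 -0.    0.01] w 0.0851
180 [ 0.486 -0.104  0.191]
188 [ 0.486 -0.106  0.187]
196 [ 0.493 -0.109  0.192]
204 [ 0.493 -0.11   0.186]
212 [ 0.494 -0.113  0.185]
220 [ 0.485 -0.118  0.181]
228 [ 0.507 -0.133  0.251]
236 [ 0.501 -0.136  0.245]
244 [ 0.477 -0.091  0.006]
252 [ 0.486 -0.096  0.005]
400 [ 0.523 -0.219  0.023]
408 [ 0.526 -0.21   0.083]
416 [ 0.522 -0.17   0.252]
424 [ 0.52 -0.22  0.1 ]
432 [ 0.525 -0.196  0.182]
440 [ 0.526 -0.199  0.182]
448 [ 0.527 -0.2    0.188]
456 [ 0.524 -0.206  0.186]
464 [ 0.525 -0.207  0.189]
```

View pics/w4.png

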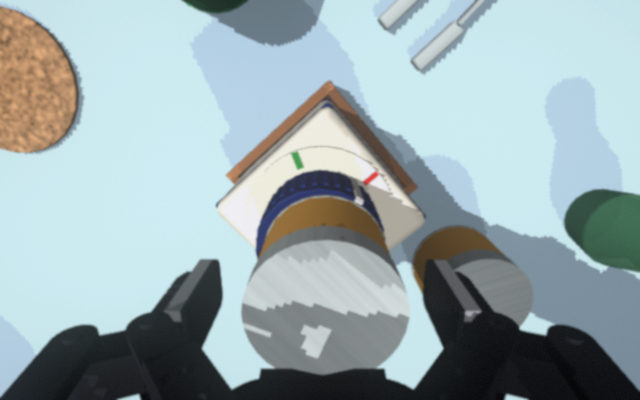

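The fingertips are now at z≈0.18, either side of the tin. I close on it.

```bash
python3 -m inch '[[[80,0.005,0.01,0,0],[65,0.005,0.01,0,0],[55,0.005,0.01,0,0],[50,0.005,0.01,0,0],[50,0.005,0.01,0,0]]]' 35
python3 -m inch '[[[50,0,0,0,0],[50,0,0,0,0],[50,0,0,-0.05,0],[50,0,0,-0.15,0],[50,0,0,-0.15,0]]]' 35
python3 - <<'E'
from h import *
to(.501,-.158,.130)
a=eyes.get_image("scene")["img"][100:260,200:440]
w=eyes.get_image("wrist")["img"][160:400,140:500]
cv2.imwrite("pics/g5.png",np.vstack([cv2.resize(a,(400,267)),cv2.resize(w,(400,267))])[:,:,::-1])
E
```

```text
t: 6.68
tool_pos: [0.5039, -0.1585, 0.1313]
tool_rot: [179.9, -0.1, 21.1]
ft_force: [0.1, 0.2, 5.9]
grip_width: 0.0577
t: 7.3
tool_pos: [0.5039, -0.1588, 0.1614]
tool_rot: [179.9, -0.1, 21.1]
ft_force: [-0.4, -0.1, -1.7]
grip_width: 0.0573
shift [-0.012 -0.009  0.157] roll 0.0 pos [ 0.5039 -0.1588  0.1614] rot [ 1.7988e+02 -1.2000e-01  2.1120e+01] t 7.3 q [-17.5  17.7   1.   73.1  -0.  141.4] F [-0.4 -0.1 -1.7] M [-0.01 -0.02  0.03] w 0.0573
```

View pics/g5.png

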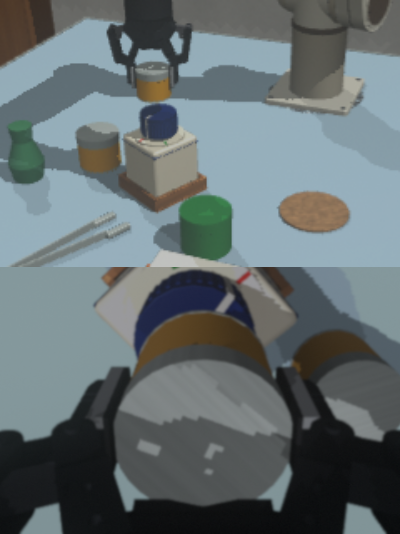

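The tin is held: width 57 mm, load about 1.7 N, clear of the cap. Now I find the trivet centre and the height of the tin in the hand.

```bash
python3 - <<'E'
from h import *
for n in("scene","side"):
    W=np.load(f"{n}.npy"); I=np.load(f"{n}_i.npy").astype(int)
    m=np.isfinite(W[...,2])&(np.hypot(W[...,0]-.48,W[...,1]-.13)<.1)&(I[...,0]>I[...,2]+10)
    P=W[m]; print(n,len(P),np.median(P,0),(P.min(0)+P.max(0))/2,np.ptp(P,0), cv2.minEnclosingCircle(P[:,:2].astype(np.float32)))
for n in("scene","side"):
    p=eyes.get_image(n);W=cloud(p); I=p["img"].astype(int)
    m=np.isfinite(W[...,2])&(np.hypot(W[...,0]-.503,W[...,1]+.158)<.045)&(I[...,0]>I[...,2]+25)&(W[...,2]>.15)
    P=W[m]; print(n,"tin yellow z",np.percentile(P[:,2],[1,5,50,95,99]))
to(.480,.130,.24)
E
```

```text
scene 1211 [0.49248869 0.11774845 0.00307188] [ 0.48126911  0.11944709 -0.37683936] [0.12649378 0.1758598  0.76888045] ((0.4854370057582855, 0.11949173361063004), 0.08830872923135757)
side 852 [0.47882023 0.12760262 0.00600973] [0.47998987 0.12075134 0.00373481] [0.11659231 0.12404705 0.0148593 ] ((0.4804361164569855, 0.12012407183647156), 0.06298436224460602)
scene tin yellow z [0.18455806 0.18735368 0.20337274 0.21977039 0.22192729]
side tin yellow z [0.18609332 0.18729307 0.20068987 0.22007006 0.22378062]
shift [ 0.415 -1.385 -0.404] roll 0.0 pos [ 0.5022 -0.1582  0.159 ] rot [-1.7994e+02  9.0000e-02  2.1130e+01] t 7.5 q [-17.5  17.8   0.7  73.1  -0.  141.4] F [ 0.3  0.5 -1.7] M [-0.02  0.01 -0.  ] w 0.0573
```

```bash
python3 -m inch '[[[50,0.02,-0.08,-0.15,0],[50,0.07,-0.25,-0.2,0],[50,0.14,-0.45,-0.2,0],[50,0.2,-0.65,-0.2,0],[50,0.25,-0.85,-0.2,0]]]' 35
python3 -m inch '[[[50,0.06,-0.2,0,0],[50,0.11,-0.35,0,0],[50,0.14,-0.47,0,0],[50,0.15,-0.5,0,0],[50,0.15,-0.5,0,0]]]' 35
python3 - <<'E'
from h import *
to(.480,.124,-.019)
p=eyes.get_image("wrist"); cv2.imwrite("pics/w6.png",p["img"][:,:,::-1])
for n in("wrist","side","scene"):
    p=eyes.get_image(n);W=cloud(p); I=p["img"].astype(int)
    m=np.isfinite(W[...,2])&(np.hypot(W[...,0]-.48,W[...,1]-.125)<.09)&(I[...,0]>I[...,2]+18)&(abs(W[...,2])<.012)
    P=W[m]
    if len(P): print(n,len(P),(P.min(0)+P.max(0))/2,np.ptp(P,0), np.median(P[:,2]),cv2.minEnclosingCircle(P[:,:2].astype(np.float32)))
    m=np.isfinite(W[...,2])&(np.hypot(W[...,0]-.48,W[...,1]-.125)<.06)&(I[...,0]>I[...,2]+25)&(W[...,2]>.15)
    P=W[m]
    if len(P): print(n,"tin yellow z",np.percentile(P[:,2],[1,5,50,95,99]))
E
```

```text
t: 8.12
tool_pos: [0.4876, 0.0194, 0.1992]
tool_rot: [-180.0, 0.1, 21.1]
ft_force: [-0.7, 0.9, -0.6]
grip_width: 0.0573
t: 8.75
tool_pos: [0.4799, 0.1222, 0.1994]
tool_rot: [180.0, 0.1, 21.2]
ft_force: [0.3, -0.2, -1.3]
grip_width: 0.0569
shift [ 0.005 -0.009  1.092] roll 0.0 pos [0.4799 0.1222 0.1994] rot [1.7998e+02 7.0000e-02 2.1170e+01] t 8.75 q [ 14.3  13.1   0.5  77.5  -0.  173.1] F [ 0.3 -0.2 -1.3] M [ 0.01  0.05 -0.02] w 0.0569
wrist 8489 [0.47750146 0.12157085 0.00423062] [0.11720424 0.11764697 0.00648809] 0.004245023338322884 ((0.47720271348953247, 0.12173450738191605), 0.05924554541707039)
wrist tin yellow z [0.22787391 0.22990705 0.24601809 0.25820026 0.25956563]
side 840 [0.47964606 0.12208801 0.00441024] [0.11584845 0.12148059 0.01384546] 0.005818460010224458 ((0.4813539981842041, 0.12100373208522797), 0.06262180209159851)
side tin yellow z [0.22583602 0.22714183 0.24051977 0.26140917 0.26349373]
scene 782 [0.478076   0.12534605 0.00408385] [0.11988904 0.11596213 0.00807286] 0.004133994959584386 ((0.4784637689590454, 0.12483806908130646), 0.060437727719545364)
scene tin yellow z [0.22602142 0.22803153 0.24464946 0.25979765 0.2620135 ]
```

View pics/w6.png

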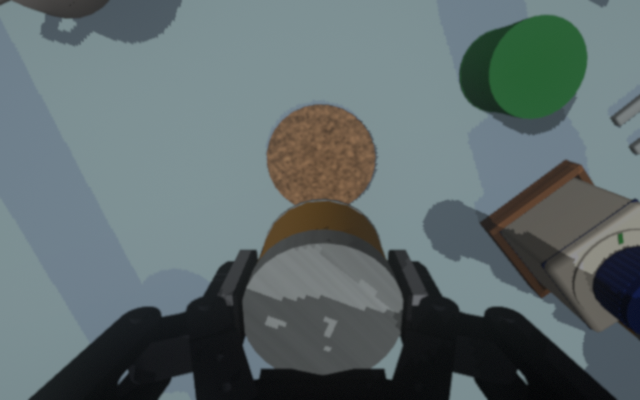

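The tin is over the trivet centre at (0.479,0.122). I lower it in stages.

```bash
python3 -m inch '[[[50,0,0,0.2,0],[50,0,0,0.45,0],[50,0,0,0.7,0],[50,0,0,0.9,0],[50,0,0,1,0]]]' 35
python3 -m inch '[[[50,0,0,0,0],[50,0,0,0,0]]]' 35
python3 - <<'E'
from h import *
to(.479,.1225,-.021)
for n in("side","scene"):
    p=eyes.get_image(n);W=cloud(p); I=p["img"].astype(int)
    m=np.isfinite(W[...,2])&(np.hypot(W[...,0]-.48,W[...,1]-.125)<.045)&(W[...,2]>.045)&(W[...,2]<.08)
    P=W[m]; print(n,np.histogram(P[:,2],bins=np.arange(.045,.08,.003)))
E
```

```text
t: 9.57
tool_pos: [0.4785, 0.121, -0.0024]
tool_rot: [-180.0, 0.2, 21.0]
ft_force: [-0.6, 0.3, -0.9]
grip_width: 0.0567
t: 9.82
tool_pos: [0.4813, 0.1222, 0.001]
tool_rot: [180.0, -0.1, 21.1]
ft_force: [-0.2, 0.4, -1.5]
grip_width: 0.0571
shift [-0.01  -0.006  0.11 ] roll 0.0 pos [0.4813 0.1222 0.001 ] rot [ 1.7999e+02 -1.0000e-01  2.1080e+01] t 9.82 q [ 14.2  23.1 -17.6  49.2  -0.  173.2] F [-0.2  0.4 -1.5] M [-0.   -0.02 -0.06] w 0.0571
side (array([10, 10, 10, 14, 12, 10, 10, 16, 11, 42, 47]), array([0.045, 0.048, 0.051, 0.054, 0.057, 0.06 , 0.063, 0.066, 0.069,
       0.072, 0.075, 0.078]))
scene (array([ 18,  23,  28,  30,  24,  28,  35,  23,  30,  77, 143]), array([0.045, 0.048, 0.051, 0.054, 0.057, 0.06 , 0.063, 0.066, 0.069,
       0.072, 0.075, 0.078]))
```

```bash
python3 -m inch '[[[50,0,0,0.04,0],[50,0,0,0.07,0],[50,0,0,0.085,0],[50,0,0,0.09,0],[50,0,0,0.09,0]]]' 35
python3 -m inch '[[[50,0,0,0.005,0],[50,0,0,0.005,0]]]' 35
python3 -m inch '[[[50,0,0,0.005,0],[50,0,0,0.005,0]]]' 35
python3 -m inch '[[[50,0,0,0.005,0],[50,0,0,0.005,0]]]' 35
```

```text
t: 10.55
tool_pos: [0.4801, 0.1224, -0.0181]
tool_rot: [-180.0, 0.0, 21.1]
ft_force: [0.6, 0.6, -1.9]
grip_width: 0.0569
t: 10.8
tool_pos: [0.4803, 0.1223, -0.0189]
tool_rot: [180.0, -0.0, 21.1]
ft_force: [-0.8, 0.2, -1.4]
grip_width: 0.057
t: 11.05
tool_pos: [0.4803, 0.1224, -0.0199]
tool_rot: [180.0, -0.0, 21.1]
ft_force: [0.4, -0.3, -0.6]
grip_width: 0.0571
t: 11.3
tool_pos: [0.4804, 0.1224, -0.02]
tool_rot: [180.0, -0.0, 21.1]
ft_force: [-2.0, -1.0, 6.8]
grip_width: 0.0573
```

Contact is at 6.8 N. I release gently, then back straight up.

```bash
python3 -m inch '[[[70,0,0,-0.004,0],[75,0,0,-0.004,0],[85,0,0,-0.004,0],[100,0,0,-0.004,0],[100,0,0,-0.004,0]]]' 20
python3 -m inch '[[[100,0,0,-0.15,0],[100,0,0,-0.4,0],[100,0,0,-0.7,0],[100,0,0,-0.95,0],[100,0,0,-1,0]]]' 20
python3 - <<'E'
from h import *
for n in("side","scene"):
    p=eyes.get_image(n);W=cloud(p); I=p["img"].astype(int)
    cv2.imwrite(f"pics/{n}7.png",p["img"][:,:,::-1])
    m=np.isfinite(W[...,2])&(np.hypot(W[...,0]-.48,W[...,1]-.125)<.045)&(W[...,2]>.048)&(W[...,2]<.08)
    P=W[m]; print(n,len(P),np.mean(P,0),np.ptp(P,0))
to(.5,-.1555,.2)
E
```

```text
t: 11.92
tool_pos: [0.4802, 0.1223, -0.0203]
tool_rot: [-180.0, 0.0, 21.1]
ft_force: [-0.4, -0.2, 0.0]
grip_width: 0.0854
t: 12.55
tool_pos: [0.4827, 0.123, 0.184]
tool_rot: [179.9, -0.5, 21.1]
ft_force: [-0.4, 0.1, -0.4]
grip_width: 0.0855
side 226 [0.48021169 0.12354926 0.05437191] [0.05564705 0.05790585 0.01191693]
scene 227 [0.48223303 0.12315854 0.05363629] [0.06114476 0.05906546 0.01011655]
shift [-0.412  1.331 -0.096] roll 0.0 pos [0.4811 0.1226 0.181 ] rot [ 1.7998e+02 -1.7000e-01  2.1130e+01] t 12.65 q [ 14.3  13.5  -1.7  74.6   0.  173.2] F [-0.2  1.4 -0.6] M [ 0.01  0.03 -0.  ] w 0.0856
```

View pics/scene7.png

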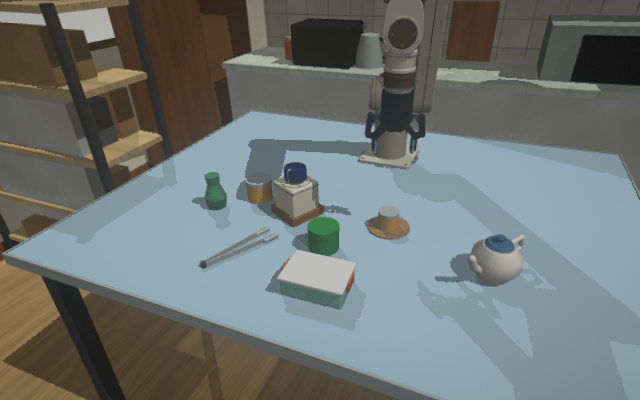

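The tin stands centred on the trivet with its top at about 0.055, at pixel (389,217). Back to the cap.

```bash
python3 -m inch '[[[100,-0.04,0.13,-0.05,0],[100,-0.11,0.35,-0.1,0],[100,-0.19,0.6,-0.1,0],[100,-0.26,0.85,-0.1,0],[100,-0.28,0.9,-0.1,0]]]' 20
python3 -m inch '[[[100,-0.06,0.2,0,0],[100,-0.09,0.3,0,0],[100,-0.11,0.36,0,0],[100,-0.13,0.43,0,0],[100,-0.13,0.43,0,0]]]' 20
python3 - <<'E'
from h import *
to(.5005,-.1555,.2)
p=eyes.get_image("wrist"); cv2.imwrite("pics/w8.png",np.clip(p["img"][:,:,::-1].astype(int)*1.4,0,255).astype(np.uint8))
def fit(n):
    p=eyes.get_image(n) ;W=cloud(p)
    near=np.isfinite(W[...,2])&(np.hypot(W[...,0]-.5,W[...,1]+.156)<.06)
    P=W[near&(W[...,2]>.152)&(W[...,2]<.16)]
    if len(P)>20: print(n,"captop",len(P),P.mean(0),np.ptp(P,0),cv2.minEnclosingCircle(P[:,:2].astype(np.float32)))
    P=W[near&(W[...,2]>.122)&(W[...,2]<.150)]
    if len(P)>20: print(n,"capside",len(P),circ(P,.032))
for n in("wrist","scene","side"): fit(n)
for t in("cap_center","cap_line","neck_top"):
    for d in eyes.tip_of(p,t)[:2]: print(t,d["centre"],d["confidence"],atz(p,d["centre"],.137))
E
```

```text
t: 13.28
tool_pos: [0.4915, -0.0683, 0.1973]
tool_rot: [-179.9, 0.2, 20.9]
ft_force: [-0.4, 0.5, -0.8]
grip_width: 0.0855
t: 13.9
tool_pos: [0.4996, -0.1555, 0.1994]
tool_rot: [-180.0, 0.0, 21.1]
ft_force: [-0.1, 0.7, -0.3]
grip_width: 0.0852
shift [ 0.004  0.002 -0.003] roll 0.0 pos [ 0.4996 -0.1555  0.1994] rot [-1.7997e+02  3.0000e-02  2.1100e+01] t 13.9 q [-17.3  16.3   4.7  78.5   0.  141.6] F [-0.1  0.7 -0.3] M [ 0.02  0.04 -0.09] w 0.0852
wrist captop 6460 [ 0.50063871 -0.15642924  0.15560033] [0.06397754 0.06341786 0.00580981] ((0.49969929456710815, -0.1574142426252365), 0.03235146403312683)
wrist capside 598 [ 0.49938494 -0.15691484]
scene captop 189 [ 0.50276663 -0.15243236  0.15505434] [0.06473259 0.06180618 0.00619948] ((0.500449001789093, -0.15438015758991241), 0.033492542803287506)
scene capside 205 [ 0.49984523 -0.15428066]
side captop 144 [ 0.50227731 -0.15257245  0.15569127] [0.05797562 0.06395259 0.00724228] ((0.5007289052009583, -0.15347744524478912), 0.03307520970702171)
side capside 132 [ 0.50207882 -0.15732578]
cap_center [320.5, 194.7] 0.72 [ 0.49916161 -0.15551916  0.137     ]
cap_line [345.2, 159.8] 0.73 [ 0.52964882 -0.16257567  0.137     ]
```

View pics/w8.png

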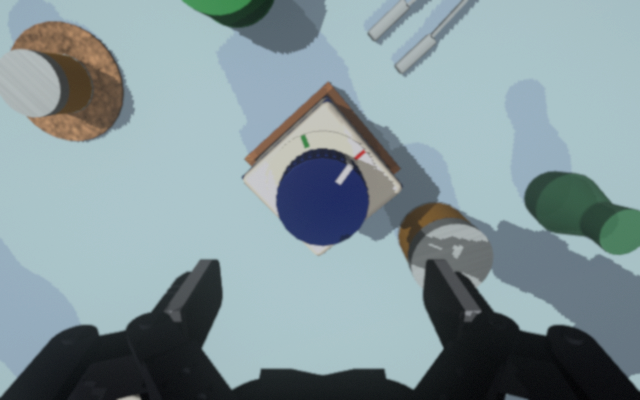

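```bash
python3 - <<'E'
from h import *
p=eyes.get_image("wrist"); W=cloud(p); I=p["img"].astype(int)
c=np.array([.5003,-.1565])
near=np.isfinite(W[...,2])&(np.hypot(W[...,0]-c[0],W[...,1]-c[1])<.06)
def rep(nm,m):
    P=W[m]; a=np.degrees(np.arctan2(P[:,1]-c[1],P[:,0]-c[0]));r=np.hypot(P[:,0]-c[0],P[:,1]-c[1]); print(nm,len(P),np.median(a),a.std(),np.median(r),np.median(P[:,2]))
    q=P[:,:2]-P[:,:2].mean(0); v=np.linalg.svd(q,full_matrices=False)[2][0]; v*=np.sign(v@(P[:,:2].mean(0)-c)); print("   dir",np.degrees(np.arctan2(v[1],v[0])),"mean",P.mean(0))
rad=np.hypot(W[...,0]-c[0],W[...,1]-c[1])
rep("white",near&(W[...,2]>.153)&(I[...,0]>95)&(rad<.031))
rep("red",near&(W[...,2]<.12)&(W[...,2]>.11)&(I[...,0]>I[...,1]+30))
rep("green",near&(W[...,2]<.12)&(W[...,2]>.11)&(I[...,1]>I[...,0]+25)&(I[...,1]>I[...,2]+15))
E
```

```text
white 131 -14.92407433333152 2.9820976288591727 0.02404075147430126 0.15616251584599958
   dir -13.086454770985881 mean [ 0.5235306  -0.16267754  0.15606029]
red 51 -28.338051374708716 1.4126652335325856 0.03776089065321745 0.11399924347264079
   dir -28.321137943477922 mean [ 0.53367449 -0.17444683  0.11397012]
green 50 42.31798797244415 1.4318034237651656 0.03742394251903382 0.11365422756050092
   dir 41.60733681068953 mean [ 0.52800779 -0.13127767  0.11378387]
```

The white line is at about -14° and the canister x axis at about -27°, so the cap starts near 0.2 rad. It needs about 1.0 rad anticlockwise. I descend to the cap.

```bash
python3 -m inch '[[[100,0,0.006,0.1,0],[100,0,0.006,0.3,0],[100,0,0.006,0.48,0],[100,0,0.006,0.56,0],[100,0,0.006,0.57,0]]]' 20
python3 -m inch '[[[100,0,0,0,0],[100,0,0,0,0]]]' 20
python3 - <<'E'
from h import *
to(.5003,-.1565,.086)
a=eyes.get_image("scene")["img"][110:240,220:380];p=eyes.get_image("wrist");w=p["img"][100:400,100:540]
cv2.imwrite("pics/g9.png",np.vstack([cv2.resize(a,(400,325)),cv2.resize(w,(400,273))])[:,:,::-1])
W=cloud(p); I=p["img"]
m=np.isfinite(W[...,2])&(np.hypot(W[...,0]-.5,W[...,1]+.156)<.075)&(np.hypot(W[...,0]-.5,W[...,1]+.156)>.037)&(I.max(2)<60)&(W[...,2]>.12)
P=W[m]; print(np.percentile(P[:,2],[0,.5,1,2,5]))
E
```

```text
t: 14.92
tool_pos: [0.4989, -0.1559, 0.0845]
tool_rot: [-179.9, 0.1, 21.1]
ft_force: [0.1, 0.0, 0.5]
grip_width: 0.0857
t: 15.18
tool_pos: [0.501, -0.1567, 0.087]
tool_rot: [179.9, -0.1, 21.1]
ft_force: [0.3, -0.4, -0.8]
grip_width: 0.0858
shift [-0.003 -0.002  0.005] roll 0.0 pos [ 0.501  -0.1567  0.087 ] rot [ 1.7991e+02 -1.1000e-01  2.1130e+01] t 15.18 q [-17.4  20.4  -6.8  62.7   0.  141.5] F [ 0.3 -0.4 -0.8] M [ 0.    0.06 -0.01] w 0.0858
[0.13880216 0.14219482 0.14396189 0.14688701 0.15341611]
```

View pics/g9.png

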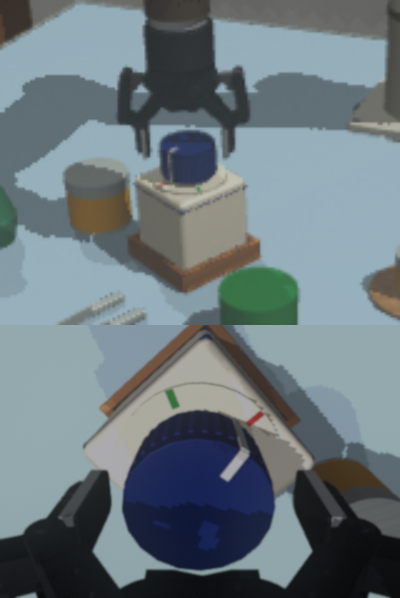

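The jaws straddle the cap with the fingertips at about 0.137, about 0.13 once shut. I grip at 80 N.

```bash
python3 -m inch '[[[85,0,0,0.01,0],[75,0,0,0.015,0],[65,0,0,0.015,0],[60,0,0,0.015,0],[55,0,0,0.015,0]]]' 80
python3 -m inch '[[[50,0,0,0,0],[50,0,0,0,0]]]' 80
python3 - <<'E'
from h import *
to(.5003,-.1565,.086)
E
```

```text
t: 15.9
tool_pos: [0.4999, -0.1554, 0.0842]
tool_rot: [-179.9, -0.1, 21.2]
ft_force: [-3.7, 3.6, 9.0]
grip_width: 0.0627
t: 16.15
tool_pos: [0.4999, -0.1554, 0.0842]
tool_rot: [-179.9, -0.1, 21.2]
ft_force: [-4.2, 3.6, 9.3]
grip_width: 0.0628
shift [-0.     0.006 -0.009] roll 0.0 pos [ 0.4999 -0.1554  0.0842] rot [-1.7992e+02 -7.0000e-02  2.1170e+01] t 16.15 q [-1.730e+01  2.050e+01 -7.100e+00  6.240e+01  1.000e-01  1.415e+02] F [-4.2  3.6  9.3] M [ 0.78  0.68 -0.03] w 0.0628
```

Gripped at 62.8 mm. I turn the first 0.5 rad anticlockwise, which is negative roll because the tool z axis points down.

```bash
python3 -m inch '[[[50,0,0,0,-0.2],[50,0,0,0,-0.4],[50,0,0,0,-0.6],[50,0,0,0,-0.8],[50,0,0,0,-0.8]]]' 80
python3 - <<'E'
from h import *
to(.5003,-.1565,.086)
p=eyes.get_image("wrist"); cv2.imwrite("pics/w10.png",p["img"][:,:,::-1])
E
```

```text
t: 16.77
tool_pos: [0.5008, -0.1555, 0.0842]
tool_rot: [180.0, -0.2, 44.1]
ft_force: [-1.7, 3.9, 7.4]
grip_width: 0.0626
shift [-0.005  0.002 -0.009] roll 0.0 pos [ 0.5008 -0.1555  0.0842] rot [ 1.7998e+02 -1.5000e-01  4.4140e+01] t 16.77 q [-1.730e+01  2.050e+01 -7.100e+00  6.230e+01  1.000e-01  1.185e+02] F [-1.7  3.9  7.4] M [0.68 0.32 0.18] w 0.0626
```

View pics/w10.png

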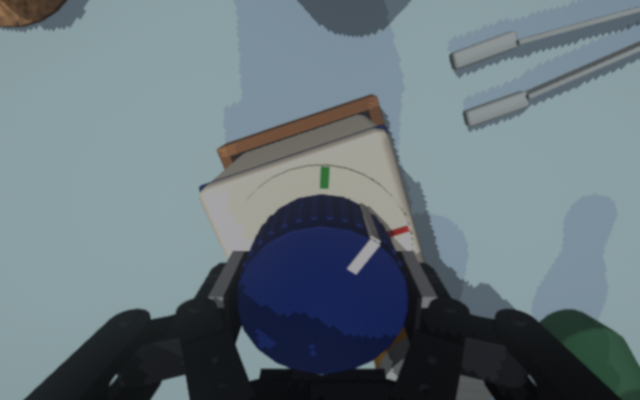

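The cap turns with the gripper: the white line stays fixed in the view while the red and green marks move. I go on.

```bash
python3 -m inch '[[[50,0,0,0,-0.2],[50,0,0,0,-0.4],[50,0,0,0,-0.6],[50,0,0,0,-0.8],[50,0,0,0,-0.8]]]' 80
cat > ang.py <<'E'
from h import *
def go(z0=.13,c=np.array([.5003,-.1560]),name=None,zm=.156):
    p=eyes.get_image("wrist"); W=cloud(p); I=p["img"].astype(int)
    if name: cv2.imwrite(f"pics/{name}.png",p["img"][:,:,::-1])
    near=np.isfinite(W[...,2])&(np.hypot(W[...,0]-c[0],W[...,1]-c[1])<.06); rad=np.hypot(W[...,0]-c[0],W[...,1]-c[1])
    top=near&(W[...,2]>zm-.003)&(W[...,2]<zm+.008)&(I[...,2]>I[...,0]+15); P=W[top]; print("captop z",np.median(P[:,2]),len(P))
    (cx,cy),r=cv2.minEnclosingCircle(P[:,:2].astype(np.float32)); print("captop c",cx,cy,r)
    A=np.c_[P[:,:2],np.ones(len(P))]; co=np.linalg.lstsq(A,P[:,2],rcond=None)[0]; print("tilt deg",np.degrees(np.hypot(*co[:2])))
    def rep(nm,m,c):
        P=W[m]
        if len(P)<5: print(nm,len(P)); return np.nan
        a=np.degrees(np.arctan2(P[:,1]-c[1],P[:,0]-c[0]));print(nm,len(P),np.round([np.median(a),a.std()],2)); return np.median(a)
    w=rep("white",near&(W[...,2]>zm-.003)&(W[...,2]<zm+.008)&(I[...,0]>80)&(I[...,0]>I[...,2]-15)&(rad<.0315)&(rad>.012),np.array([cx,cy]))
    sh=near&(W[...,2]<.12)&(W[...,2]>.108)
    r=rep("red",sh&(I[...,0]>I[...,1]+30),c); g=rep("green",sh&(I[...,1]>I[...,0]+25)&(I[...,1]>I[...,2]+15),c)
    ax=np.nanmean([r,g-68.75]); print("axis",ax,"cap yaw rad",np.radians(w-ax),"vs green",np.radians(w-g)+1.2)
E
python3 - <<'E'
from ang import *
to(.5003,-.1565,.086); go(name="w11")
E
```

```text
t: 17.45
tool_pos: [0.5008, -0.1557, 0.0846]
tool_rot: [179.9, -0.1, 67.1]
ft_force: [-2.1, 3.9, 9.6]
grip_width: 0.0627
shift [-0.005 -0.001 -0.007] roll 0.0 pos [ 0.5008 -0.1557  0.0846] rot [ 1.799e+02 -1.100e-01  6.706e+01] t 17.45 q [-17.3  20.5  -7.   62.3   0.1  95.6] F [-2.1  3.9  9.6] M [0.68 0.56 0.14] w 0.0627
captop z 0.1560105087855162 19737
captop c 0.4927976131439209 -0.15657922625541687 0.03934852406382561
tilt deg 0.1735001441435785
white 467 [24.64  2.49]
red 0
green 168 [41.83  1.69]
axis -26.918106277324853 cap yaw rad 0.8998152579140977 vs green 0.8999013971679961
```

View pics/w11.png

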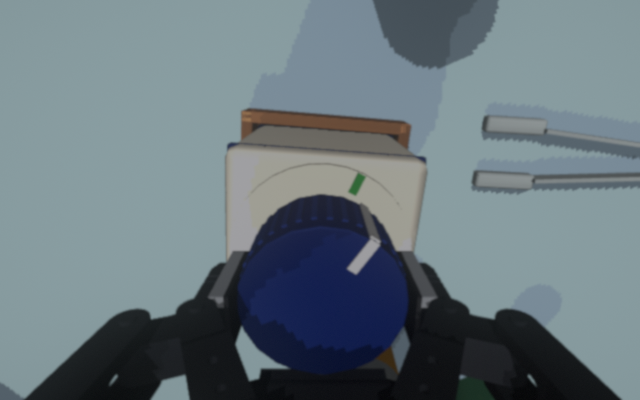

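```bash
sed -i 's/print("captop c",cx,cy,r)/print("captop c",cx,cy,r)\n    cx,cy=c/' ang.py; python3 - <<'E'
from ang import *
s=manip.get_state(); go(c=np.array([.5005,-.156])); 
p=eyes.get_image("wrist")
# line ends by hand at z=.156 / rim pixel
a,b=atz(p,(351,272),.156),atz(p,(377,242),.156); print(a,b,np.degrees(np.arctan2(*(b-a)[1::-1])))
g1,g2=atz(p,(352,192),.114),atz(p,(361,175),.114); print(g1,g2,np.degrees(np.arctan2(*(g2-g1)[1::-1])))
# cap top outline: left/right silhouettes
for d in eyes.tip_of(p,"cap_center")[:1]+eyes.tip_of(p,"cap_line")[:2]: print(d,atz(p,d["centre"],.137))
E
```

```text
captop z 0.15600163017785673 19740
captop c 0.502185583114624 -0.1510898768901825 0.045089881867170334
tilt deg 0.171173709343674
white 474 [30.92  2.96]
red 0
green 168 [42.05  1.69]
axis -26.696991214524616 cap yaw rad 1.0056001472620062 vs green 1.0056862865159046
[ 0.51480494 -0.14820253  0.156     ] [ 0.52734438 -0.14087755  0.156     ] 30.291540698910296
[ 0.5245649  -0.13402693  0.114     ] [ 0.53120145 -0.12820333  0.114     ] 41.267099261526276
{'centre': [367.1, 218.7], 'confidence': 0.84} [ 0.52680785 -0.13935624  0.137     ]
```

The cap yaw is about 1.0 rad, consistent with 0.2 + 0.8. I turn a further 0.19 rad, to 1.2.

```bash
python3 -m inch '[[[50,0,0,0,-0.13],[50,0,0,0,-0.26],[50,0,0,0,-0.38],[50,0,0,0,-0.38]]]' 80
python3 - <<'E'
from ang import *
to(.5003,-.1565,.086); go(c=np.array([.5005,-.156]),name="w12")
E
```

```text
t: 18.2
tool_pos: [0.5008, -0.1556, 0.0846]
tool_rot: [179.9, -0.1, 77.9]
ft_force: [-1.7, 2.6, 9.9]
grip_width: 0.0628
shift [-0.005 -0.002 -0.007] roll 0.0 pos [ 0.5008 -0.1556  0.0846] rot [ 1.7987e+02 -1.0000e-01  7.7920e+01] t 18.2 q [-17.3  20.5  -7.   62.3   0.1  84.7] F [-1.7  2.6  9.9] M [0.72 0.62 0.08] w 0.0628
captop z 0.1560972866112214 19708
captop c 0.4927246570587158 -0.15775157511234283 0.039333686232566833
tilt deg 0.2061111803251353
white 485 [42.51  3.  ]
red 0
green 169 [42.    1.71]
axis -26.74736429916696 cap yaw rad 1.208852450868309 vs green 1.2089385901222072
```

View pics/w12.png

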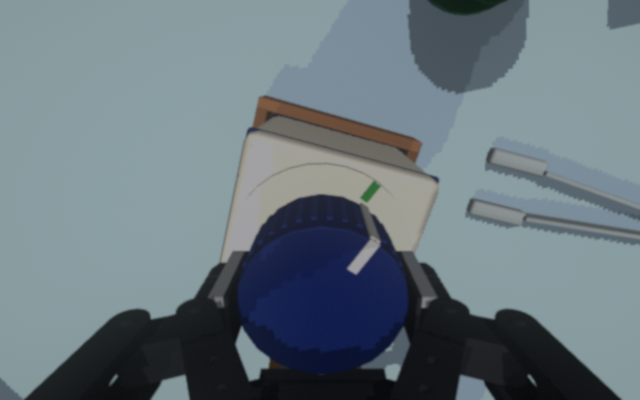

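The white line now lies on the green mark, at 1.21 rad. I lift slowly, checking that the canister stays down.

```bash
python3 -m inch '[[[50,0,0,-0.01,0],[50,0,0,-0.02,0],[50,0,0,-0.035,0],[50,0,0,-0.05,0],[50,0,0,-0.05,0]]]' 80
python3 - <<'E'
from ang import *
to(.5003,-.1565,.1406)
go(c=np.array([.5005,-.156]),zm=.166)
for n in("scene","side"):
    p=eyes.get_image(n);W=cloud(p);I=p["img"].astype(int)
    r=np.hypot(W[...,0]-.5003,W[...,1]+.156)
    m=np.isfinite(W[...,2])&(r>.040)&(r<.062)&(W[...,2]>.105)&(W[...,2]<.13)&(I.min(2)>90); P=W[m]; print(n,"shoulder z",np.median(P[:,2]),len(P))
E
```

```text
t: 18.88
tool_pos: [0.4995, -0.1562, 0.0926]
tool_rot: [-179.9, -0.0, 77.9]
ft_force: [-1.0, 2.9, -1.1]
grip_width: 0.0624
shift [-0.     0.004 -0.24 ] roll 0.0 pos [ 0.4995 -0.1562  0.0926] rot [-1.7993e+02 -2.0000e-02  7.7850e+01] t 18.88 q [-17.4  20.1  -6.3  63.6   0.   84.8] F [-1.   2.9 -1.1] M [0.61 0.13 0.03] w 0.0624
captop z 0.16395951405457448 18530
captop c 0.4915745258331299 -0.15887971222400665 0.03944200277328491
tilt deg 0.21837565466084657
white 448 [42.91  3.16]
red 0
green 151 [42.1   1.68]
axis -26.652059803336925 cap yaw rad 1.2141191270417095 vs green 1.214205266295608
scene shoulder z 0.10965810004519433 222
side shoulder z 0.10964143024777806 160
```

The cap has risen 8 mm with no pull and the canister is still down. I raise it the rest of the way.

```bash
python3 -m inch '[[[50,0,0,-0.04,0],[50,0,0,-0.1,0],[50,0,0,-0.17,0],[50,0,0,-0.22,0],[50,0,0,-0.24,0]]]' 80
python3 -m inch '[[[50,0,0,0,0],[50,0,0,0,0],[50,0,0,0,0]]]' 80
python3 - <<'E'
from ang import *
to(.5003,-.1565,.1406)
go(c=np.array([.5005,-.156]),zm=.210,name="w13")
W0={n:np.load(f"{n}.npy") for n in("scene","side")}
for n in("scene","side"):
    p=eyes.get_image(n);W=cloud(p);I=p["img"].astype(int)
    cv2.imwrite(f"pics/{n}13.png",cv2.resize(p["img"][90:290,180:500],(800,500),interpolation=cv2.INTER_CUBIC)[:,:,::-1])
    for nm,V in(("before",W0[n]),("now",W)):
        r=np.hypot(V[...,0]-.5003,V[...,1]+.156)
        P=V[np.isfinite(V[...,2])&(r>.036)&(r<.060)&(V[...,2]>.111)&(V[...,2]<.125)]; print(n,nm,"shoulder z",np.median(P[:,2]),len(P))
        P=V[np.isfinite(V[...,2])&(V[...,2]>.04)&(V[...,2]<.1)&(r<.075)]; print("   body mean",P.mean(0))
    r=np.hypot(W[...,0]-.5003,W[...,1]+.156)
    b=np.isfinite(W[...,2])&(r<.04)&(I[...,2]>I[...,0]+15)&(W[...,2]>.12); P=W[b]; print(n,"cap blue z",np.percentile(P[:,2],[1,5,95,99]))
    P=W[np.isfinite(W[...,2])&(r<.026)&(W[...,2]>.12)&(W[...,2]<.165)]; print(n,"neck top",np.percentile(P[:,2],[50,95]) if len(P) else None,len(P))
E
```

```text
t: 19.65
tool_pos: [0.5007, -0.1568, 0.1421]
tool_rot: [179.9, 0.0, 77.8]
ft_force: [0.3, -0.7, -2.0]
grip_width: 0.0629
t: 20.02
tool_pos: [0.4997, -0.1563, 0.1403]
tool_rot: [-179.9, -0.0, 77.9]
ft_force: [-0.4, -0.7, -2.4]
grip_width: 0.0625
shift [-0.     0.003 -0.002] roll 0.0 pos [ 0.4997 -0.1563  0.1403] rot [-1.7994e+02 -1.0000e-02  7.7850e+01] t 20.02 q [-17.4  18.1  -1.7  70.2   0.   84.8] F [-0.4 -0.7 -2.4] M [0.03 0.   0.04] w 0.0625
captop z 0.21164045938749798 19929
captop c 0.49216628074645996 -0.15778787434101105 0.03931792080402374
tilt deg 0.3811810900231708
white 505 [42.76  3.11]
red 14 [-28.52   1.16]
green 90 [41.96  1.64]
axis -27.654670000219042 cap yaw rad 1.2289739861431488 vs green 1.2140058064008863
scene before shoulder z 0.11312255104817648 87
   body mean [ 0.5313955  -0.13698672  0.07015373]
scene now shoulder z 0.11267747613966167 112
   body mean [ 0.53173867 -0.13743514  0.07044638]
scene cap blue z [0.17344884 0.17523305 0.21239829 0.240404  ]
scene neck top [0.14178988 0.15099525] 216
side before shoulder z 0.11288757091269835 74
   body mean [ 0.50142804 -0.1197948   0.07034523]
side now shoulder z 0.11305550082748228 75
   body mean [ 0.50208588 -0.11942645  0.069849  ]
side cap blue z [0.1760533  0.17892279 0.25265344 0.26871146]
side neck top [0.14113311 0.15181848] 146
```

View pics/scene13.png

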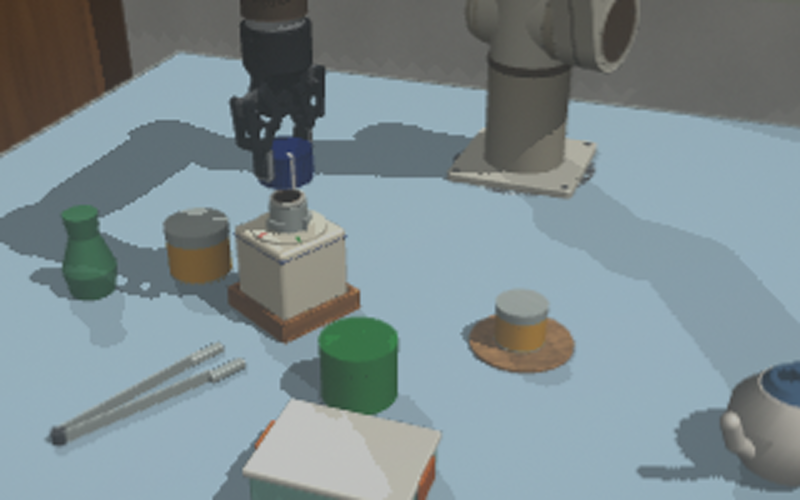

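View pics/side13.png

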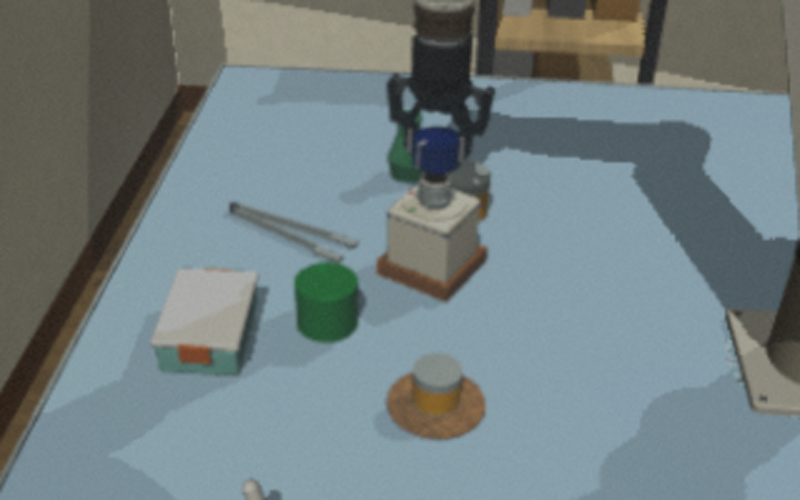

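The cap hangs level above the open neck with its top at 0.2116. That puts its foot at about 0.174, 30 mm above the neck top (0.144). The canister is unmoved in its holder and the tin is on the trivet. I hand in.

```bash
python3 -c "
from workcell import job_done; print(job_done())"
```

```text
the job is handed in; nothing more can be done
None
```

The tin now stands on the trivet and the arm is still holding the free cap about 3 cm above the neck. I handed the job in at about 20 s of the 56 s allowed; no verdict is reported.

**What I did:**
- **Tin:** I lifted the yellow tin off the canister and stood it on the cork trivet. Contact on setting it down was about 7 N.
- **Cap:** I gripped it at 80 N and turned it anticlockwise from about 0.2 to 1.21 rad, which put the white line on the green mark. I stopped there and raised it straight up.

**Last checks:**
- **Tin position:** After release it was at about (0.481, 0.123), within 2 mm of the trivet centre. Its top was at about 0.055 m, so it stands flat, and it still stood there in the final pictures.
- **Cap height and tilt:** The top is at 0.2116 m, so its foot is about 30 mm above the neck. The tilt measured under 0.4°, with about 2.4 N hanging on the wrist.
- **Canister and other things:** The shoulder is at the same height (about 0.113 m) before and after the lift. Nothing else looks moved in the final pictures.

**What failed or disagreed:**
- **Missed first grip:** The gripper closed on air above the tin without touching it. The real fingertips sit about 37 mm higher than the reported tool position, and more when open. I measured this from depth and allowed for it afterwards.
- **Cap start angle:** It read 0.20 to 0.23 rad, slightly above the stated limit of 0.2, which is within measuring error.
- **Cap centre fit:** The automatic circle fit on the cap top was spoiled by the fingers, at 39 mm radius instead of 32 mm. I used the earlier centre measurement for the angles instead.

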